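# Find the full canister of contact pins by hefting and put it on the scale

## Robot

A 6-joint arm with a two-finger parallel gripper is mounted at the origin on the work surface. World frame = base frame: x ahead of the robot, y to its left, z up, the work surface at z = 0. Lengths are in m, angles in rad, forces in N, time in s.
With the tool pointing down it reaches from about 0.375 to 0.9 m from the base axis. Payload 3.1 kg.
Tool frame: the origin (TCP) lies between the finger pads; the fingertips stand 17 mm ahead of it and the grasp point (between the pads) lies 2 mm behind it; z points along the fingers, y is the line along which they close (so a half turn about z gives the same grasp; the last joint's range is limited). The gripper opens to 85 mm and grips with 20 to 120 N. Pads are 22 mm wide; open, the fingers measure 114 mm over their backs; the gripper's body (76 mm by 85 mm) begins 54 mm behind the grasp point. The pads swing forward as they close: fully open they stand 13 mm farther back than shut.
Start: joints at [-1.315, 0.527, 1.433, -0, 1.181, -0.178], TCP at [0.263, -0.567, 0.212] pointing down, gripper open.
Joint ranges: [-3.08, 3.08], [-0.75, 2.2], [0.22, 2.44], [-1.43, 4.57], [0, 2.65], [-2.85, 2.85]. Speed limits (rad/s): [2.79, 2.79, 3.14, 3.14, 3.14, 3.14].

## Interface

Orientations are given as a unit quaternion [w, x, y, z].
In Python, from bench import ctrl gives the robot as it stands. The module is installed in compiled form; this text tells all that it offers. Calls block until the motion is done:
- ctrl.move_pose(position, orientation): joint-space move of the TCP to a pose.
- ctrl.movel(position, ori=None, feed=0.15): straight line of the TCP; ori=None keeps the orientation; feed is the mean speed in m/s.
- ctrl.goto_joints(angles): joint-space move.
- ctrl.gripper_open() and ctrl.gripper_close(f_grip=None): open the fingers fully, or close them until they stop; f_grip is the grip in N (None keeps the last).
- ctrl.hold(seconds).
- ctrl.ik(position, orientation): joint angles nearest the present ones, or None.
- ctrl.observe(): the state.
- ctrl.get_image(name): name is "side" or "top" or "wrist"; returns (picture, depth): 420x560x3 uint8, red, green, blue; 420x560 float32, m along the optical axis (not along the pixel's ray), 0 where there is no reading.
- ctrl.get_calibration(name): a dict with "camera_matrix" (3x3 intrinsics, pixels), "xyz" and "rotation" of the camera in the world. Camera axes: x right, y down, z forward; pixel columns grow to the right and rows downward; lengths in m; the calibration is good to about 2 mm. A picture is of the moment at which its call begins: read the wrist's pose just before it. get_calibration takes no time and is no camera call; for the wrist camera it gives the pose at the moment of the call.
A pose or a line that the arm cannot do raises ctrl.IKError and nothing moves.
- ctrl.close_job(): hands the job in; it is judged then, once.
The state is a dict: "time": time; "qpos": joint angles; "qd": joint speeds; "joint_efforts": joint torques, N m; "position": TCP position; "tool_rot": TCP orientation; "force": force on the tool from outside, world axes, zero at the start; "wrist_torque": the same for the moment, N m; "finger_gap": opening from 0.0 (shut) to 1.0 (fully open); "gripper_force": force on a finger pad.
Only numpy, scipy, OpenCV 4.12 (cv2) and the standard library are available. Lean on these libraries where they do the work, as an engineer would, in place of code of your own. Each camera call takes 0.05 s, during which the arm holds its last target. There are 200 camera calls.

## Task

One of the three closed black boxes holds a canister full of metal contact pins; the canisters in the other two are empty, though they look the same. Lift the boxes a few centimetres to feel which is the heavy one, setting each back upright where it stood, then take the lid off the heavy box and set its canister gently on the round pan of the bench scale, leaving the box in its place.

Things in the scene. Friction and masses are not known exactly. Their poses are not given: they have to be found in the camera images.
- box_a: One of three identical closed black boxes standing loose: 130 mm long (box x), 60 wide (box y), 60 high without lid; walls and floor 4 mm. Origin: centre of underside, z up. To lift, grip across the 60 mm width 45 to 50 mm above the bench. With lid and empty canister it weighs 0.20 kg, with the full one 0.47 to 0.51 kg; which is heavy varies. See box_b for the lid, box_c for the canister.
- box_b: Box like box_a. The loose lid of each box, 126 x 56 x 5 mm, rests on its rim (a 3 mm lip goes inside, 1.5 mm play, no latch, 0.05 kg). In its middle stands a grey bar handle 70 mm long (box x), 12 wide (box y), 18 high: lid top 65 mm, handle top 83 mm above the box's underside.
- box_c: Box like box_a. In the middle of each box, between 12 mm high ribs with 2 to 3 mm play, stands a round canister, metal with white cap, 40 mm across, 50 tall, its foot 4 mm and its top 54 mm above the box's underside. Above the ribs 41 mm are free on either side of it along box x, 6 mm along box y. Full canister 0.30 to 0.34 kg, empty 0.03 kg.
- pan_top (a point): Centre of the top face of the scale's round steel pan, 110 mm in diameter and 55 mm above the bench when empty. The scale's white housing, fixed to the bench, is 120 x 120 mm and 26 mm high and stands in line with the boxes.
- pan (a joint): How far the sprung pan is pressed down, in m: 0 when empty, about 3.5 to 4.1 mm under the full canister, 0 under an empty one; it bottoms at 22 mm (about 16 N).
Not all that is in view belongs to the job. Leave any green look-alike of the box_c alone.

How it is judged:
On the way:
1. a box has been hefted: lifted at least 10 mm off the bench (height (world z) of any of box_a, box_b, box_c above 0.01 m), for 0.2 s.
At the end, for the whole second after the job is handed in: The full canister rests on the scale's pan, which stands still pressed down by more than 2.8 mm (the empty canisters and lids are too light for that); all three boxes stand upright (within 8 degrees), still and within 50 mm of where they began (value of joint pan above 0.0028 m and distance of each of box_a, box_b, box_c from where it was at the start of the episode below 0.05 m and angle between each of box_a, box_b, box_c's own z axis and vertical below 0.15 rad and linear speed of each of box_a, box_b, box_c below 0.02 m/s and velocity of joint pan below 0.01 m/s); the robot touches nothing.
It fails at once if the scale's pan is struck or pressed down by more than 20 mm (canister dropped from a height, or pressed hard) (value of joint pan above 0.02 m).
It fails at once if a box is tipped by more than about 45 degrees (angle between box_a's own z axis and vertical above 0.8 rad).
It fails at once if a box is tipped by more than about 45 degrees (angle between box_b's own z axis and vertical above 0.8 rad).
It fails at once if a box is tipped by more than about 45 degrees (angle between box_c's own z axis and vertical above 0.8 rad).
It also fails if it takes over 72 s, if anything falls off the work surface, if the arm or the gripper's body presses on something with over 40 N, if the wrist force passes 120 N, or if a joint passes its speed limit or range.

## Working session

There is one attempt and no reset: what is moved stays moved. The work goes in short steps, each a Python script; the robot and the scene stay as the last script left them, time stands still between calls to the robot, and variables do not carry over. Pictures are saved under pics/ and viewed, at most 10 in all, crops included, and the job is handed in when it is done.

```bash
mkdir -p pics; python3 - <<'E'
from bench import ctrl
import cv2,numpy as np
for n in("top","side"):
    im,d=ctrl.get_image(n); cv2.imwrite(f"pics/{n}0.png",im[:,:,::-1]); np.savez(f"{n}0.npz",im=im,d=d)
    c=ctrl.get_calibration(n); print(n,c)
o=ctrl.observe();print(o)
E
```

```text
top {'camera_matrix': array([[404.05473786,   0.        , 279.72990111],
       [  0.        , 404.05473786, 208.79343517],
       [  0.        ,   0.        ,   1.        ]]), 'xyz': array([ 0.29808811, -0.04581133,  1.05795324]), 'rotation': array([ 0.03219658, -0.69593375,  0.71574483, -0.04846578])}
side {'camera_matrix': array([[516.75666652,   0.        , 286.07468556],
       [  0.        , 516.75666652, 214.66982213],
       [  0.        ,   0.        ,   1.        ]]), 'xyz': array([ 0.20105804, -0.90243844,  1.02019831]), 'rotation': array([-0.35708761,  0.92627711, -0.10882521,  0.05153866])}
{'time': 0.1, 'qpos': array([-1.31449613e+00,  5.28403380e-01,  1.43377645e+00,  3.56880144e-05,
        1.18142738e+00, -1.78523475e-01]), 'qd': array([ 0.00143968, -0.00132087, -0.00237422,  0.00070184,  0.00148212,
       -0.00171564]), 'joint_efforts': array([-3.85066651e-04, -4.43304527e+01, -1.78586680e+01, -2.45695792e-04,
        3.86085041e-03, -4.28562188e-06]), 'position': array([ 0.26312715, -0.5661525 ,  0.21151226]), 'tool_rot': array([-1.00715335e-03,  9.76459963e-01,  2.15696372e-01, -2.26722830e-05]), 'force': array([-0.1012397 ,  0.3401883 ,  0.17899169]), 'wrist_torque': array([ 3.96503906e-02,  7.56976853e-05, -1.36607759e-02]), 'gripper_force': 0.0, 'finger_gap': 1.0009671811258514}
```

View pics/top0.png

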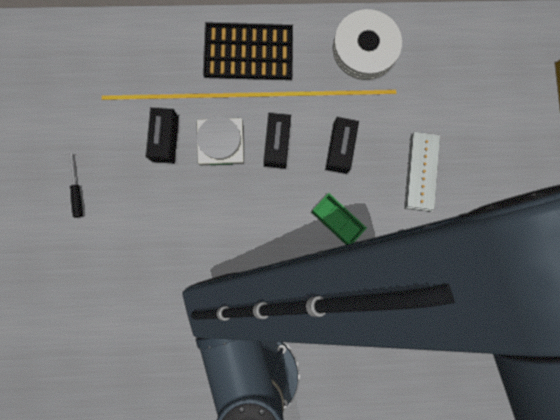

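View pics/side0.png

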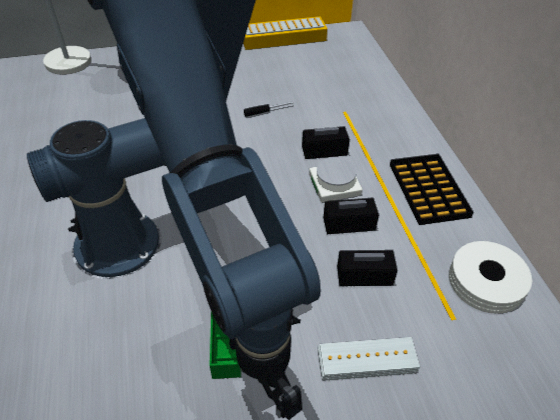

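The top view shows the three black boxes at about (162,135), (278,140) and (343,145) with grey handles. The scale pan is at (220,138), and the green decoy at (338,218). The side view agrees with this. Next I'll turn these pixels into positions.

```bash
cat >h.py <<'E'
import cv2,numpy as np
from scipy.spatial.transform import Rotation as R
def rot(q): return R.from_quat(np.r_[q[1:],q[0]])
def cast(c,uv,z):
    uv=np.atleast_2d(uv); r=np.c_[uv,np.ones(len(uv))]@np.linalg.inv(c["camera_matrix"]).T
    r=rot(c["rotation"]).apply(r); return c["xyz"]+r*((z-c["xyz"][2])/r[:,2])[:,None]
def cloud(c,d):
    v,u=np.indices(d.shape); K=c["camera_matrix"]
    p=np.stack([(u-K[0,2])/K[0,0]*d,(v-K[1,2])/K[1,1]*d,d],-1)
    return rot(c["rotation"]).apply(p.reshape(-1,3)).reshape(p.shape)+c["xyz"]
def rect(p):
    (x,y),(w,h),a=cv2.minAreaRect((p[:,:2]*1000).astype(np.float32)); 
    if w<h: w,h,a=h,w,a+90
    return np.round([x,y,w,h,(a+90)%180-90],1)
def down(yaw): # tool pointing down, tool y axis at angle yaw in the world
    y=np.array([np.cos(yaw),np.sin(yaw),0]); z=np.array([0,0,-1.])
    q=R.from_matrix(np.c_[np.cross(y,z),y,z]).as_quat(); return np.r_[q[3],q[:3]]
def largest(m):
    n,l,s,_=cv2.connectedComponentsWithStats(m.astype(np.uint8)); return l==1+np.argmax(s[1:,4])
E
python3 - <<'E'
from bench import ctrl
from h import *
c=ctrl.get_calibration("top");f=np.load("top0.npz");im,d=f["im"].astype(int),f["d"]
P=cloud(c,d)
for n,(u,v) in dict(A=(162,135),B=(278,140),C=(343,145)).items():
    s=np.zeros(d.shape,bool); s[v-35:v+35,u-25:u+25]=1
    lid=largest(s&(P[...,2]>.05)&(P[...,2]<.1)); 
    g=largest(s&lid&(im.min(2)>60)); vv,uu=np.nonzero(g)
    print(n,"lid",rect(P[lid]),"medz",np.median(P[lid][:,2]),"handle",rect(cast(c,np.c_[uu,vv],.083)),g.sum())
s=np.zeros(d.shape,bool); s[110:172,190:250]=1
pan=largest(s&(P[...,2]>.04)); print("pan",rect(P[pan]),np.median(P[pan][:,2]))
E
```

```text
A lid [615.5 228.2 131.4  61.2  -4.6] medz 0.06516760210253042 handle [614.7 227.4  69.1  13.3  -4.8] 145
B lid [594.8 -68.4 131.7  59.8  -7. ] medz 0.06512820799719121 handle [593.  -68.9  70.1  13.3  -7.2] 150
C lid [ 578.7 -236.5  131.7   60.6  -12. ] medz 0.06516759336476297 handle [ 576.7 -237.1   70.8   13.6  -12.4] 149
pan [487.5   9.2 379.2 108.9  32.2] 0.05512094501896281
```

```bash
cat >>h.py <<'E'
BOX=dict(A=(.615,.2278,-4.7),B=(.594,-.0687,-7.1),C=(.5777,-.2368,-12.2))
def over(ctrl,x,y,deg,z):
    """move above (x,y), fingers closing along world angle deg (mod 180), smallest wrist turn"""
    q0=ctrl.observe()["qpos"]; best=None
    for k in(0,np.pi):
        q=down(np.radians(deg)+k); j=ctrl.ik([x,y,z],q)
        if j is not None and (best is None or abs(j[5])<abs(best[0][5])): best=(j,q)
    ctrl.move_pose([x,y,z],best[1]); return best[1]
def heft(ctrl,n):
    x,y,a=BOX[n]; over(ctrl,x,y,a+90,.17)
    ctrl.movel([x,y,.0455],feed=.15); ctrl.hold(.3); f0=ctrl.observe()["force"]
    ctrl.gripper_close(40); g=ctrl.observe()
    ctrl.movel([x,y,.0755],feed=.08); ctrl.hold(.6); o=ctrl.observe()
    print(n,"f0",f0,"f",o["force"],"gap",g["finger_gap"],o["finger_gap"],o["gripper_force"],"z",o["position"])
    ctrl.movel([x,y,.0457],feed=.04); ctrl.hold(.2); ctrl.gripper_open()
    ctrl.movel([x,y,.17],feed=.2); print("t",ctrl.observe()["time"])
    return f0[2]-o["force"][2]
E
python3 - <<'E'
from bench import ctrl
from h import *
print(heft(ctrl,"C"))
im,d=ctrl.get_image("wrist"); cv2.imwrite("pics/w1.png",im[:,:,::-1])
c=ctrl.get_calibration("top");f=np.load("top0.npz");im,P=f["im"].astype(int),cloud(c,f["d"])
s=np.zeros(im.shape[:2],bool); s[110:172,190:250]=1
s=largest(s&(abs(P[...,2]-.055)<.008)); print("pan",rect(P[s]),P[s].mean(0))
E
```

```text
C f0 [ 0.98940672 -0.2151783  -0.12792135] f [ 0.36134507  0.73968068 -0.5027853 ] gap 0.1288973190018185 0.12851046378136124 41.80498910125152 z [ 0.5776795  -0.23677339  0.0753941 ]
t 7.425
0.3748639462392436
pan [ 6.021e+02  8.100e+01  1.081e+02  1.073e+02 -5.000e-01] [0.60123408 0.08115344 0.05516254]
```

View pics/w1.png

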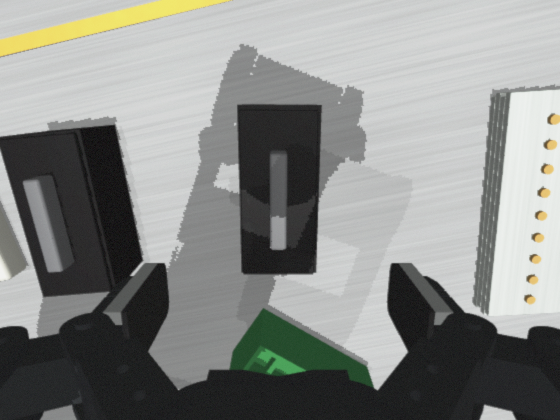

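The wrist view shows the box in front at (280,188), and the fingers closed to about 11 mm. That doesn't match a 60 mm grip, so I'll check where the box really is.

```bash
python3 - <<'E'
from bench import ctrl
from h import *
o=ctrl.observe(); print(o["position"],rot(o["tool_rot"]).as_matrix().round(2))
w=ctrl.get_calibration("wrist");print(w["xyz"],rot(w["rotation"]).as_matrix().round(2))
im,d=ctrl.get_image("wrist"); P=cloud(w,d); im=im.astype(int)
s=np.zeros(d.shape,bool); s[80:300,215:345]=1
lid=largest(s&(P[...,2]>.05)&(P[...,2]<.1)); print("wrist lid",rect(P[lid]),P[188,250],P[188,280])
hd=largest(s&(P[...,2]>.075)&(P[...,2]<.1)); print("wrist handle",rect(P[hd]))
im,d=ctrl.get_image("top"); np.savez("top1.npz",im=im,d=d); cv2.imwrite("pics/top1.png",im[:,:,::-1])
E
```

```text
[ 0.57658182 -0.23612236  0.16845635] [[ 0.98 -0.21 -0.  ]
 [-0.21 -0.98  0.  ]
 [-0.   -0.   -1.  ]]
[ 0.64298422 -0.25086028  0.32928633] [[-0.21 -0.94 -0.26]
 [-0.98  0.2   0.06]
 [-0.    0.27 -0.96]]
wrist lid [ 578.3 -237.   129.9   60.3  -12.4] [ 0.58789059 -0.21739945  0.06417361] [ 0.58719028 -0.23981048  0.08193444]
wrist handle [ 577.6 -236.5   69.3   11.6  -12.6]
```

View pics/top1.png

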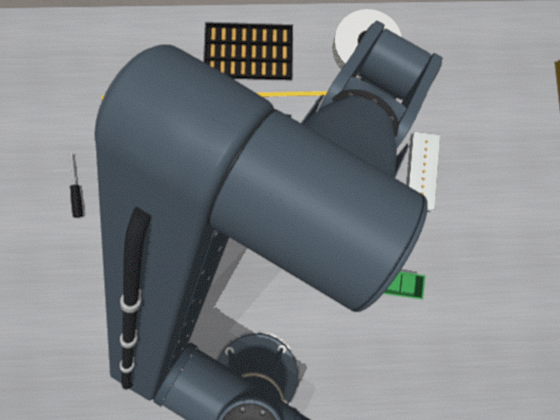

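The wrist view puts box C exactly where I had it, so the alignment was right. The green piece at (405,285) was hidden under the arm before. I'll repeat the heft with readings and wrist depth at each stage.

```bash
python3 - <<'E'
from bench import ctrl
from h import *
x,y,a=BOX["C"]
def rep(t):
    o=ctrl.observe(); w=ctrl.get_calibration("wrist"); im,d=ctrl.get_image("wrist"); P=cloud(w,d)
    m=(np.hypot(P[...,0]-x,P[...,1]-y)<.075)&(P[...,2]<.16)&(im.max(2)<60); 
    rel=(P[...,:2]-[x,y])@np.array([np.cos(np.radians(a)),np.sin(np.radians(a))]); far=m&(rel>.035)&(rel<.06)
    print(t,"gap",o["finger_gap"],"gf",o["gripper_force"],"F",o["force"].round(2),"z",o["position"][2].round(4),"lid z",np.median(P[far][:,2]).round(4),far.sum())
    return im
ctrl.movel([x,y,.0455],feed=.15);ctrl.hold(.5);rep("down")
ctrl.gripper_close(40);ctrl.hold(.5);rep("closed")
ctrl.movel([x,y,.0755],feed=.08)
for i in range(3): ctrl.hold(.4);im=rep("up")
cv2.imwrite("pics/w2.png",im[:,:,::-1])
E
```

```text
down gap 1.0012887359062959 gf 0.0 F [ 0.29 -0.07 -0.21] z 0.0457 lid z 0.0645 9494
closed gap 0.13076590527762633 gf 42.38191400650976 F [-0.74  0.8   5.73] z 0.0466 lid z 0.0645 9342
up gap 0.13181825560926533 gf 41.23215874821483 F [-0.33 -0.59 -1.7 ] z 0.0751 lid z 0.0929 9146
up gap 0.13304652612878065 gf 41.23201484264598 F [-0.14 -0.51 -0.03] z 0.0755 lid z 0.0933 9169
up gap 0.13235277794158917 gf 41.23265102589073 F [ 0.57 -0.12 -1.07] z 0.0755 lid z 0.0933 9169
```

View pics/w2.png

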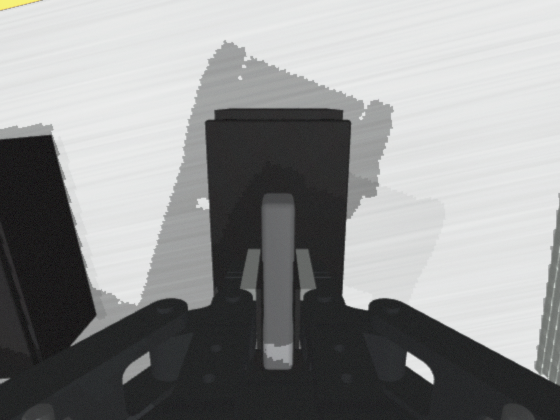

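The wrist view shows the pads at about (250,270) and (305,270), right beside the handle, and the lid 29 mm up. The handle is gripped, so the fingers stand higher than I assumed. I'll check this with depth.

```bash
python3 - <<'E'
from bench import ctrl
from h import *
w=ctrl.get_calibration("wrist"); im,d=ctrl.get_image("wrist"); P=cloud(w,d)
for u,v in((250,255),(250,270),(245,285),(305,255),(305,270),(278,210),(278,300),(278,140),(230,140),(225,250),(335,250),(280,113),(235,115),(230,270),(325,270)): print((u,v),P[v,u].round(4))
im,d=ctrl.get_image("side"); cv2.imwrite("pics/s2.png",cv2.resize(im[150:360,230:510,::-1],(800,600)))
E
```

```text
(250, 255) [ 0.5911 -0.2288  0.1052]
(250, 270) [ 0.5906 -0.2296  0.1177]
(245, 285) [ 0.5907 -0.2288  0.1287]
(305, 255) [ 0.5861 -0.2494  0.1039]
(305, 270) [ 0.586  -0.2485  0.1167]
(278, 210) [ 0.6085 -0.2436  0.1127]
(278, 300) [ 0.5736 -0.236   0.1117]
(278, 140) [ 0.6304 -0.2484  0.0929]
(230, 140) [ 0.6343 -0.2302  0.0927]
(225, 250) [ 0.5905 -0.2169  0.0925]
(335, 250) [ 0.5807 -0.262   0.0926]
(280, 113) [ 0.6393 -0.2512  0.0609]
(235, 115) [ 0.6428 -0.2304  0.0585]
(230, 270) [ 0.5881 -0.2205  0.1085]
(325, 270) [ 0.5802 -0.2557  0.1081]
```

View pics/s2.png

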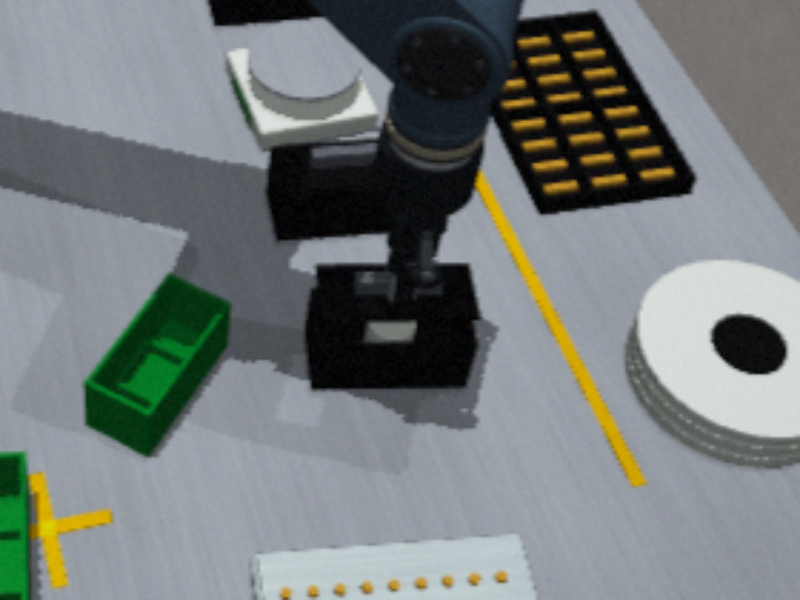

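The side view shows the box standing on the bench with only its lid raised, and the white canister visible in the gap. The pads therefore sit about 40 mm higher than the stated tool frame implies. I'll measure that offset from the depth profile, then put the lid back.

```bash
python3 - <<'E'
from bench import ctrl
from h import *
x,y,a=BOX["C"]
w=ctrl.get_calibration("wrist"); im,d=ctrl.get_image("wrist"); P=cloud(w,d)
for u in (250,305): print(u,[(v,P[v,u,0].round(3),P[v,u,2].round(3)) for v in range(240,300,4)])
ctrl.movel([x,y,.052],feed=.06); ctrl.movel([x,y,.0465],feed=.015); ctrl.hold(.3); print(ctrl.observe()["force"])
ctrl.gripper_open(); ctrl.movel([x,y,.12],feed=.2)
# open finger tips and lid seat, seen from above
w=ctrl.get_calibration("wrist"); im,d=ctrl.get_image("wrist"); P=cloud(w,d)
m=(np.hypot(P[...,0]-x,P[...,1]-y)<.08)&(im.max(2)<60)
print("lid",rect(P[m&(abs(P[...,2]-.065)<.005)]),np.median(P[m&(abs(P[...,2]-.065)<.006)][:,2]))
h=m&0; q=(P[...,:2]-[x,y]); ax=np.radians(a); l=-np.sin(ax)*q[...,0]+np.cos(ax)*q[...,1]; r=np.cos(ax)*q[...,0]+np.sin(ax)*q[...,1]
f=(abs(l)>.036)&(abs(l)<.062)&(abs(r)<.02)&(P[...,2]>.07)&(d>0)
print("finger z pct",np.percentile(P[f][:,2],[0,1,2,5,10,50]).round(4),f.sum(),ctrl.observe()["position"],ctrl.observe()["time"])
E
```

```text
250 [(240, np.float64(0.593), np.float64(0.093)), (244, np.float64(0.591), np.float64(0.094)), (248, np.float64(0.589), np.float64(0.093)), (252, np.float64(0.591), np.float64(0.101)), (256, np.float64(0.59), np.float64(0.104)), (260, np.float64(0.59), np.float64(0.108)), (264, np.float64(0.591), np.float64(0.113)), (268, np.float64(0.591), np.float64(0.117)), (272, np.float64(0.591), np.float64(0.12)), (276, np.float64(0.591), np.float64(0.123)), (280, np.float64(0.591), np.float64(0.126)), (284, np.float64(0.59), np.float64(0.128)), (288, np.float64(0.59), np.float64(0.13)), (292, np.float64(0.589), np.float64(0.13)), (296, np.float64(0.591), np.float64(0.137))]
305 [(240, np.float64(0.588), np.float64(0.093)), (244, np.float64(0.586), np.float64(0.093)), (248, np.float64(0.585), np.float64(0.093)), (252, np.float64(0.586), np.float64(0.101)), (256, np.float64(0.586), np.float64(0.104)), (260, np.float64(0.586), np.float64(0.109)), (264, np.float64(0.586), np.float64(0.113)), (268, np.float64(0.586), np.float64(0.115)), (272, np.float64(0.587), np.float64(0.119)), (276, np.float64(0.586), np.float64(0.122)), (280, np.float64(0.586), np.float64(0.125)), (284, np.float64(0.586), np.float64(0.127)), (288, np.float64(0.587), np.float64(0.131)), (292, np.float64(0.586), np.float64(0.132)), (296, np.float64(0.587), np.float64(0.137))]
[0.28802821 1.0178704  1.73172402]
lid [ 578.  -237.1  128.6   59.   -12.3] 0.06448630244737967
finger z pct [0.1507 0.1545 0.1565 0.1608 0.1668 0.2021] 22277 [ 0.57674383 -0.23619357  0.11891191] 14.9833
```

Closed, the tips stand 25 mm behind the reported TCP, not 17 mm ahead, so every z target comes down by 42 mm. The lid is seated again. I'll heft C properly.

```bash
cat >>h.py <<'E'
D=.042   # measured: real tips stand this much behind the stated tool frame
def favg(ctrl,n=12):
    s=[]
    for _ in range(n): ctrl.hold(.04); o=ctrl.observe(); s.append(np.r_[o["force"],o["joint_efforts"][1]])
    return np.mean(s,0).round(2)
def heft(ctrl,n,zg=.044):
    x,y,a=BOX[n]; z=zg-D; over(ctrl,x,y,a+90,.17-D)
    ctrl.movel([x,y,z],feed=.12); ctrl.hold(.2); f0=favg(ctrl)
    ctrl.gripper_close(40); g=ctrl.observe()["finger_gap"]
    ctrl.movel([x,y,z+.03],feed=.08); ctrl.hold(.3); f=favg(ctrl); o=ctrl.observe()
    w=ctrl.get_calibration("wrist"); im,d=ctrl.get_image("wrist"); P=cloud(w,d); cv2.imwrite(f"pics/heft{n}.png",im[:,:,::-1])
    m=(np.hypot(P[...,0]-x,P[...,1]-y)<.075)&(P[...,0]>x+.03)&(im.max(2)<60)&(P[...,2]>.03)&(P[...,2]<.16)
    print(n,"f0",f0,"f",f,"gap",round(g,3),round(o["finger_gap"],3),"lid z",np.median(P[m][:,2]).round(4))
    ctrl.movel([x,y,z+.003],feed=.06); ctrl.movel([x,y,z],feed=.015); ctrl.hold(.2); ctrl.gripper_open()
    ctrl.movel([x,y,.15-D],feed=.2); print("t",ctrl.observe()["time"])
E
python3 - <<'E'
from bench import ctrl
from h import *
heft(ctrl,"C")
E
```

```text
C f0 [-7.000e-02 -1.000e-02 -2.000e-02 -4.855e+01] f [-2.200e-01  4.000e-02 -1.960e+00 -4.907e+01] gap 0.695 0.695 lid z 0.0943
t 21.0833
```

C weighs 0.20 kg, so it is light. Next is B.

```bash
python3 - <<'E'
from bench import ctrl
from h import *
heft(ctrl,"B")
E
```

```text
B f0 [ -0.19   0.27   0.23 -46.76] f [-3.000e-02 -1.000e-02 -4.810e+00 -4.887e+01] gap 0.696 0.696 lid z 0.0943
t 27.65
```

B weighs 0.49 kg, so it is the heavy one. I'll re-locate it, take the lid off and lay it on the free bench nearer the robot.

```bash
cat >>h.py <<'E'
def look(ctrl,x,y,name,zlo,zhi,rad=.08):
    w=ctrl.get_calibration("wrist"); im,d=ctrl.get_image("wrist"); P=cloud(w,d); cv2.imwrite(f"pics/{name}.png",im[:,:,::-1]); np.savez(name+".npz",im=im,P=P)
    m=largest((np.hypot(P[...,0]-x,P[...,1]-y)<rad)&(P[...,2]>zlo)&(P[...,2]<zhi)&(d>0)); return im,P,rect(P[m])
E
python3 - <<'E'
from bench import ctrl
from h import *
x,y,a=BOX["B"]
ctrl.hold(.2)
print("lid",look(ctrl,x,y,"b1",.055,.09)[2]); r=look(ctrl,x,y,"b2",.076,.09)[2]; print("handle",r)
x,y,a=r[0]/1e3,r[1]/1e3,r[4]
over(ctrl,x,y,a+90,.15-D)
ctrl.movel([x,y,.0475],feed=.12); ctrl.gripper_close(30); print(ctrl.observe()["finger_gap"])
ctrl.movel([x,y,.12],feed=.12)
qq=over(ctrl,.44,.03,a+90,.05)
ctrl.movel([.44,.03,-.0085],feed=.1); ctrl.hold(.2); print(ctrl.observe()["force"]); ctrl.gripper_open(); ctrl.movel([.44,.03,.1],feed=.25)
over(ctrl,x,y,a,.13); ctrl.hold(.3)
print("box",look(ctrl,x,y,"b3",.045,.075)[2],ctrl.observe()["time"])
E
```

```text
lid [594.8 -68.5 130.4  60.4  -7.2]
handle [595.2 -68.8  69.8  12.   -7.7]
0.1324988251187269
[ 0.04331249  0.41060457 -0.78100129]
box [594.8 -69.  130.3  60.7  -7.2] 35.15
```

View pics/b3.png

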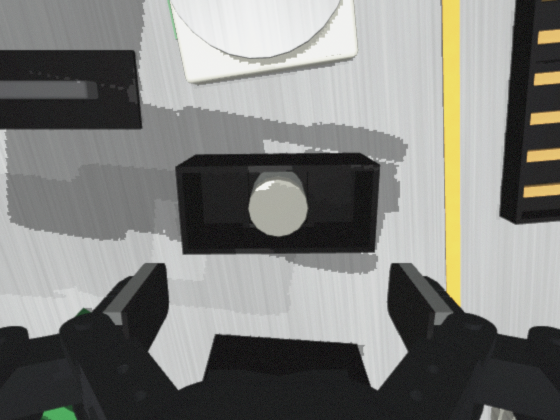

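The view shows the open box with the white canister top at (278,208), the pan at the top and the removed lid at the bottom. Now I'll grip the canister along box x.

```bash
python3 - <<'E'
from bench import ctrl
from h import *
f=np.load("b3.npz"); P=f["P"]; im=f["im"].astype(int)
box=np.array([.5948,-.069]); a=-7.3; ux=np.array([np.cos(np.radians(a)),np.sin(np.radians(a))])
m=largest((np.hypot(P[...,0]-box[0],P[...,1]-box[1])<.03)&(im.min(2)>110)&(abs(P[...,2]-.054)<.006))
r=rect(P[m]); c=r[:2]/1e3; print("can",r,"z",np.median(P[m][:,2]))
off=(c-box)@ux; print("off along x",off)
uy=np.array([-ux[1],ux[0]]); t=box+ux*off/2+uy*((c-box)@uy); print(t)
assert np.hypot(*(c-box))<.006
over(ctrl,*t,a,.10); g=-.004
ctrl.movel([*t,.03],feed=.15); ctrl.hold(.15); f0=ctrl.observe()["force"]
for z in (.02,.01,.003,g):
    ctrl.movel([*t,z],feed=.06); F=ctrl.observe()["force"]-f0
    if abs(F[2])>6: print("contact",z,F); break
ctrl.hold(.2); o=ctrl.observe(); print(o["position"],o["force"],o["time"])
E
```

```text
can [594.8 -68.4  39.   38.8  25.4] z 0.05347148446344013
off along x -7.623876516081071e-05
[ 0.59483781 -0.06840484]
[ 0.59497439 -0.0684286  -0.00388454] [ 0.40432916  0.32963361 -0.08908537] 37.5333
```

```bash
python3 - <<'E'
from bench import ctrl
from h import *
t=np.array([.5948,-.0684]); g=-.004; pan=[.602,.081]
ctrl.gripper_close(40); o=ctrl.observe(); print(o["finger_gap"],o["force"],o["gripper_force"])
ctrl.movel([*t,g+.02],feed=.06); ctrl.hold(.2); print(favg(ctrl,6))
ctrl.movel([*t,g+.09],feed=.12)
ctrl.movel([*pan,g+.09],feed=.15); ctrl.hold(.2)
print(favg(ctrl,5))
ctrl.movel([*pan,g+.056],feed=.06)
for dz in (.053,.051,.0495,.048):
    ctrl.movel([*pan,g+dz],feed=.015); print(dz,favg(ctrl,5))
o=ctrl.observe(); print(o["finger_gap"],o["position"],o["time"])
E
```

```text
0.451191353534481 [-0.85727786  0.3817891   1.26390255] 39.96591737726703
[-1.000e-02 -1.900e-01 -3.300e+00 -4.836e+01]
[ 1.500e-01 -2.000e-02 -3.010e+00 -4.736e+01]
0.053 [  0.47  -0.06  -3.47 -48.17]
0.051 [  0.09  -0.08  -2.5  -47.79]
0.0495 [ 0.000e+00  4.000e-02 -1.280e+00 -4.722e+01]
0.048 [  0.47   0.19  -0.64 -46.63]
0.4528072990060621 [0.60217505 0.08099055 0.04409121] 43.9417
```

The pan is taking the load as expected, so I'll release, retreat and check.

```bash
python3 - <<'E'
from bench import ctrl
from h import *
p=ctrl.observe()["position"][:2]
ctrl.movel([.602,.081,.0435],feed=.015); ctrl.gripper_open(); ctrl.hold(.3)
ctrl.movel([.602,.081,.15],feed=.12); ctrl.hold(1)
im,P,r=look(ctrl,.602,.081,"end",.09,.12,.05); print("can on pan",r)
m=(np.hypot(P[...,0]-.602,P[...,1]-.081)<.05)&(abs(P[...,2]-.053)<.008); print("pan z",np.median(P[m][:,2]),"top z",np.median(P[(abs(P[...,2]-.1)<.01)&(np.hypot(P[...,0]-.602,P[...,1]-.081)<.015)][:,2]))
print(ctrl.observe()["time"],ctrl.observe()["force"])
E
```

```text
can on pan [602.1  80.7  39.2  39.1 -43.2]
pan z 0.05068708766525634 top z 0.10067405817438653
47.1 [-0.23795538  0.02040411  0.00401773]
```

View pics/end.png

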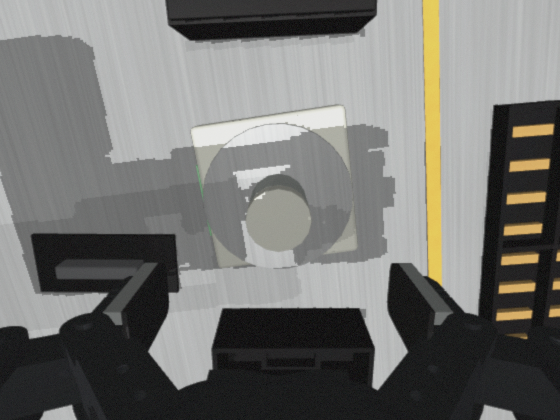

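The canister stands centred on the pan at (278,218), with the pan pressed down about 4 mm. The two boxes in view are upright and the gripper is clear of everything.

```bash
python3 -c "
from bench import ctrl
print(ctrl.close_job())"
```

```text
the job is handed in; nothing more can be done
None
```

The job is handed in, verdict not shown: box_b (my label B, the middle one) felt heavy at 0.49 kg, and its canister stands centred on the pan, pressed about 4 mm; I never lifted the third box, and my first grip on the light one raised only its lid (tool tips about 42 mm off the stated frame), which I put back.

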